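# Put the glassware and the timer back on their bench plates

## Robot

A 7-joint arm with a two-finger parallel gripper is mounted at the origin on a cart in front of the work surface, level with it; the furniture and walls round the work are solid. World frame = base frame: x ahead of the robot, y to its left, z up, the work surface at z = 0. Lengths are in m, angles in rad, forces in N, time in s.
With the tool pointing down it reaches from about 0.4 to 0.85 m from the base axis. Payload 10.4 kg.
Tool frame: the origin (TCP) lies at the very end of the fingers, on their centre line; the grasp point (between the pads) lies 19 mm behind it; z points along the fingers, y is the direction in which the jaws open and shut (so a half turn about z gives the same grasp; the last joint's range is limited). The gripper opens to 85 mm and grips with 20 to 120 N. Pads are 22 mm wide; open, the fingers measure 114 mm over their backs; the gripper's body (76 mm by 85 mm) begins 54 mm behind the grasp point. The pads swing forward as they close: fully open they stand 13 mm farther back than shut.
Start: joints at [-1.158, 0.332, -0.065, 1.46, 0.022, 1.35, -0.088], TCP at [0.264, 0.567, 0.231] pointing down, gripper open.
Joint ranges: [-2.6, 2.6], [-0.5, 2.12], [-1.47, 1.34], [0.16, 2.42], [-1.27, 4.41], [0.06, 2.06], [-2.6, 2.6]. Speed limits (rad/s): [2.22, 2.22, 2.79, 2.79, 3.14, 3.14, 3.14].

## Interface

Orientations are given as a unit quaternion [x, y, z, w].
In Python, from workcell import get_obs, camera, camera_info, hand_in gives the robot as it stands.
- The arm moves only by the tool move_arm, never from a script. Its argument "moves" is a list of rows, each a list of 3 entries, a list of its own where there are three numbers: the shift along the tool's x, y, z in units of 25 mm (1.0 is 25 mm), then the turn, a rotation vector about the tool's x, y, z in degrees, then the opening, from 0 (shut) to 1 (fully open). A call has 1 to 5 rows; each row shifts and turns the commanded pose from where the row before left it, along the tool's axes as they then stand; what a row does not reach is not made up. A row lasts 1/8 s, in which the tool goes at most 62.5 mm and 10.7 degrees, less where a joint would pass 70% of its speed; a pose out of reach is approached as far as the arm can. A call is refused whole if a number of a shift passes 1 or a number of a turn 10.7, either way. A call with a gripper value outside its range is refused whole. The fingers move at their own pace and stop on an object; "squeeze" is the grip in N (left out, the last holds). Time passes only in rows, so rows that do not move let the fingers close. It gives the time, the measured TCP pose, the force and the opening at its end, in the units of the state.
- get_obs(): the state, without advancing time (a new reading comes with each control period).
- camera(name): name is "scene" or "top" or "wrist"; returns the picture (384x512x3 uint8, red, green, blue); there is no depth.
- camera_info(name): a dict with "fx", "fy", "cx", "cy" (pixels), "origin" and "rotation" of the camera in the world. Camera axes: x right, y down, z forward; pixel columns grow to the right and rows downward; lengths in m; the calibration is good to about 2 mm. A picture is of the moment at which its call begins: read the wrist's pose just before it. camera_info takes no time and is no camera call; for the wrist camera it gives the pose at the moment of the call.
- hand_in(): hands the job in, once; it reports no verdict.
The state is a dict: "clock": time; "joint_pos": joint angles; "joint_velocities": joint speeds; "tau": joint torques, N m; "position": TCP position; "ee_rot": TCP orientation; "ft_force": force on the tool from outside, world axes, zero at the start; "torque": the same for the moment, N m; "grip_width": opening from 0.0 (shut) to 1.0 (fully open).
Only numpy, scipy, OpenCV 4.12 (cv2) and the standard library are available. Lean on these libraries where they do the work, as an engineer would, in place of code of your own. Each camera call takes 0.05 s, during which the arm holds its last target. There are 200 camera calls.

## Task

Put the four loose pieces of the measuring set away on their bench plates, each inside the rim that matches its foot: the conical flask in the large circle, the small beaker in the small circle, the measuring cylinder in the hexagon, the timer in the rectangle with its display up. Each must end flat on the rubber floor inside its rim and let go; never tip a piece over, and leave the bottle and the forceps alone.

Things in the scene. Friction and masses are not known exactly. Their poses are not given: they have to be found in the camera images.
- flask: Clear conical laboratory flask with pale contents, loose, standing upright: round base 62 mm diameter, 104 mm high, 0.08 kg. The straight neck is 28 mm across from 75 to 104 mm height: grasp it there. Origin: centre of the underside, z up. It belongs in the large round rim.
- beaker: Small clear empty beaker, loose, standing upright, open at the top: about 44 mm diameter (46 mm along its x, over the spout), 58 mm high, 0.05 kg; grasp it across the outside, near the top. Origin: centre of the underside, z up. It belongs in the small round rim.
- cylinder: Tall slim clear measuring cylinder with a blue collar, loose, standing upright on a hexagonal foot 57x66 mm, 8 mm thick; 186 mm high, tube 31 mm diameter, 0.12 kg; grasp the tube, at 140 mm height or above. Origin: centre of the underside, z up. It belongs in the hexagonal rim; its turn about the vertical does not matter.
- timer: White bench timer, a flat box with a small display and buttons, loose, lying on its back, display up: 62 mm along its x, 72 mm along its y, 20 mm high at most. Grasp it across the 62 mm (x) with the fingertips 7 to 10 mm above its underside, so that the fingers clear the rim when it is set down. Origin: centre of the underside, z up. It belongs in the rectangular rim.
- plate_round_large: Fixed square aluminium plate 104x104 mm, 3 mm thick, with a black raised rim (5 mm wide, 4 mm high, so its top is 7 mm above the bench) round a dark rubber floor 3 mm above the bench. The rim is a circle of 78 mm inside diameter. Origin: plate centre at bench level, z up.
- plate_round_small: Fixed square aluminium plate 104x104 mm, 3 mm thick, with a black raised rim (5 mm wide, 4 mm high, so its top is 7 mm above the bench) round a dark rubber floor 3 mm above the bench. The rim is a circle of 60 mm inside diameter. Origin: plate centre at bench level, z up.
- plate_hex: Fixed square aluminium plate 104x104 mm, 3 mm thick, with a black raised rim (5 mm wide, 4 mm high, so its top is 7 mm above the bench) round a dark rubber floor 3 mm above the bench. The rim is a regular hexagon, 73 mm across flats inside (wide enough for the cylinder's foot at any turn). Origin: plate centre at bench level, z up.
- plate_rect: Fixed square aluminium plate 104x104 mm, 3 mm thick, with a black raised rim (5 mm wide, 4 mm high, so its top is 7 mm above the bench) round a dark rubber floor 3 mm above the bench. The rim is a rectangle, inside 78 mm along the plate's x and 88 mm along its y; the timer lies in it with its sides parallel to the rim (quarter and half turns fit too). Origin: plate centre at bench level, z up.
- bottle: Bystander: screw-cap reagent bottle, 50 mm diameter, 106 mm high, standing loose behind the plates; leave it alone. Origin: centre of the underside.
- forceps: Bystander: steel forceps, 14x124x7 mm, lying loose in the middle of the work between the inner pieces and plates, pointing away from the robot (its length is its y); leave it alone. Origin: centre of the underside.
Mind the look-alikes: they are no part of the job. Of the things that look like the beaker, the larger one is meant.

How it is judged:
At the end, for the whole second after the job is handed in: Flask in the large round rim, beaker in the small round rim, cylinder in the hexagonal rim and timer in the rectangular rim: each within 15 mm of its plate's centre, its underside on the rubber floor (1 to 4.5 mm above the bench), upright within 0.05 rad, at rest (under 20 mm/s) and released (horizontal distance between flask and plate_round_large below 0.015 m and z of flask in the frame of plate_round_large between 0.001 and 0.0045 m and angle between each of flask, beaker, cylinder, timer's own z axis and vertical below 0.05 rad and linear speed of each of flask, beaker, cylinder, timer below 0.02 m/s and contact force between each of flask, beaker, cylinder, timer and the fingers below 0.1 N and horizontal distance between beaker and plate_round_small below 0.015 m and z of beaker in the frame of plate_round_small between 0.001 and 0.0045 m and horizontal distance between cylinder and plate_hex below 0.015 m and z of cylinder in the frame of plate_hex between 0.001 and 0.0045 m and horizontal distance between timer and plate_rect below 0.015 m and z of timer in the frame of plate_rect between 0.001 and 0.0045 m); the robot touches nothing.
It fails at once if the reagent bottle or the forceps are shifted more than 30 mm (distance of any of bottle, forceps from where it was at the start of the episode above 0.03 m).
It fails at once if a piece of glassware or the timer is tipped more than 45 degrees (angle between any of flask, beaker, cylinder, timer's own z axis and vertical above 0.785 rad).
It also fails if it takes over 104 s, if anything falls off the work surface, if the arm or the gripper's body presses on something with over 40 N, if the wrist force passes 120 N, or if a joint passes its speed limit or range.

## Working session

There is one attempt and no reset: what is moved stays moved. The work goes in short steps, Python scripts to look and compute and a tool call to move; the robot and the scene stay as the last step left them, time stands still between calls to the robot, and variables do not carry over. Pictures are saved under pics/ and viewed, about 12 in all and at most 16, crops included, and the job is handed in when it is done.

Besides the shell and the picture viewer there is one more tool, called after "Request:" by a JSON object that holds its "name" and its "arguments", one argument or row to a line. move_arm: Moves the arm, as the interface text tells. Its arguments: {"type":"object","properties":{"moves":{"type":"array","items":{"type":"array"}},"squeeze":{"type":"number"}},"required":["moves"]}

```bash
mkdir -p pics; ls; cat > h.py <<'E'
import numpy as np, cv2
from workcell import get_obs, camera, camera_info, hand_in
def snap(name,fn):
    i=camera_info(name); im=np.array(camera(name)); cv2.imwrite('pics/'+fn,im[:,:,::-1]); return im,i
def ray(i,u,v,z):
    d=np.array(i['rotation'])@np.array([(u-i['cx'])/i['fx'],(v-i['cy'])/i['fy'],1]); o=np.array(i['origin'])
    return o+d*(z-o[2])/d[2]
def proj(i,p):
    c=np.array(i['rotation']).T@(np.array(p)-np.array(i['origin'])); return c[0]/c[2]*i['fx']+i['cx'],c[1]/c[2]*i['fy']+i['cy']
E
python3 - <<'E'
from h import *
o=get_obs(); print({k:np.round(v,3) for k,v in o.items()})
for n in('top','scene'):
    im,i=snap(n,n+'0.png'); print(n,{k:np.round(v,3).tolist() for k,v in i.items()})
E
```

```text
pics
{'clock': np.float64(0.0), 'joint_pos': array([-1.158,  0.333, -0.065,  1.461,  0.022,  1.35 , -0.088]), 'joint_velocities': array([-0.   ,  0.001,  0.   ,  0.001, -0.   ,  0.001, -0.   ]), 'tau': array([ 0.0000e+00, -6.2545e+01,  4.9000e-02, -3.9161e+01,  1.6000e-02,
        1.0000e-02, -0.0000e+00]), 'position': array([0.264, 0.566, 0.231]), 'ee_rot': array([ 0.216,  0.976, -0.001, -0.   ]), 'ft_force': array([-0.444,  0.678,  0.222]), 'torque': array([ 0.016, -0.002, -0.004]), 'grip_width': np.float64(0.999)}
top {'fx': 372.826, 'fy': 372.826, 'cx': 254.804, 'cy': 188.123, 'origin': [0.441, -0.016, 1.192], 'rotation': [0.711, -0.701, 0.043, -0.046]}
scene {'fx': 382.087, 'fy': 382.087, 'cx': 255.77, 'cy': 191.054, 'origin': [0.247, -0.578, 0.74], 'rotation': [0.9, -0.233, 0.094, -0.356]}
```

```bash
python3 - <<'E'
s=open('h.py').read()
s=s.replace("    i=camera_info(name); im","    i=info(name); im").replace("def snap","from scipy.spatial.transform import Rotation as R\ndef info(n):\n    i=dict(camera_info(n)); i['rotation']=R.from_quat(i['rotation']).as_matrix(); return i\ndef snap",1)
open('h.py','w').write(s)
from h import *
i=info('top'); print(i['rotation'].round(2)); print(info('scene')['rotation'].round(2)); 
for n in('top','scene'):
    im=cv2.imread(f'pics/{n}0.png'); cv2.imwrite(f'pics/{n}0b.png',cv2.resize(im,(800,600),interpolation=cv2.INTER_CUBIC))
E
```

```text
[[ 0.01 -0.99  0.13]
 [-1.   -0.01  0.  ]
 [-0.   -0.13 -0.99]]
[[ 0.87 -0.35  0.34]
 [-0.49 -0.64  0.6 ]
 [ 0.   -0.69 -0.73]]
```

View pics/top0b.png

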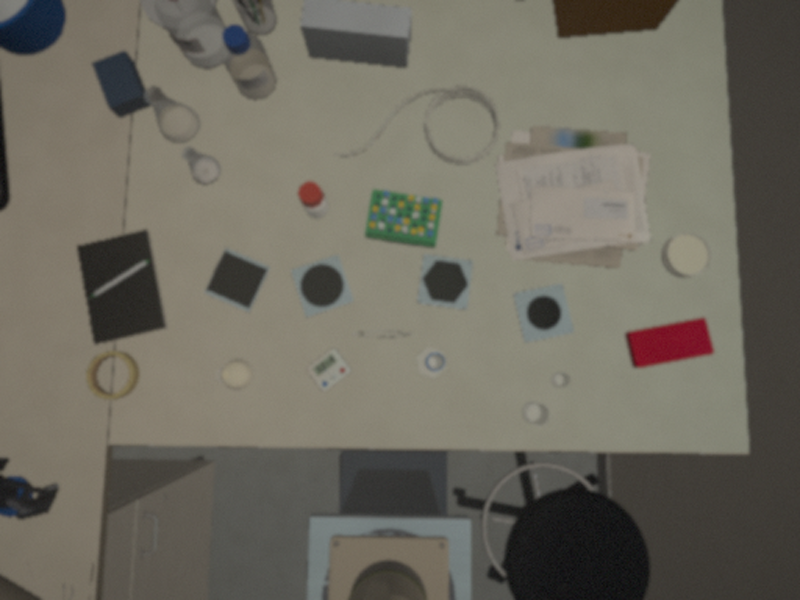

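View pics/scene0b.png

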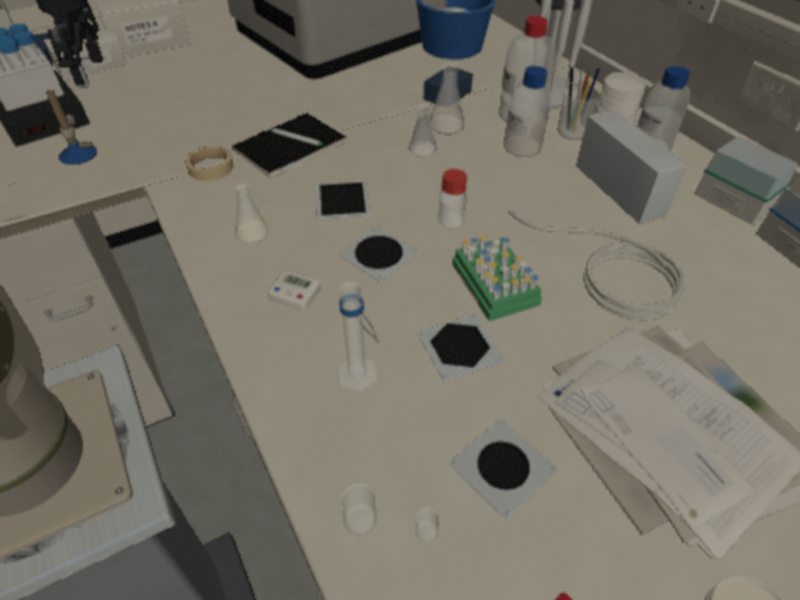

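Top image (800×600 scale): flask candidates are (236,374) near the robot, and (178,123) and (205,168) at the back. Beaker candidates are (535,413), the larger, and (560,380), the smaller. The timer is at (328,370), the cylinder at (432,362) and the forceps at (385,333). Plates: rect (238,279), large (322,286), hex (445,282), small (544,312). I'll measure the plates and pieces and take a close crop.

```bash
python3 - <<'E'
from h import *
i=info('top'); im=cv2.imread('pics/top0.png'); g=cv2.cvtColor(im,cv2.COLOR_BGR2GRAY)
m=(g<75).astype(np.uint8); n,l,s,c=cv2.connectedComponentsWithStats(m)
for n_,(u,v) in dict(rect=(238,279),large=(322,286),hex=(445,282),small=(544,312)).items():
    k=l[int(v*.64),int(u*.64)]; p=ray(i,*c[k],.006); ct=cv2.findContours((l==k).astype(np.uint8),0,1)[0][0]
    W=np.array([ray(i,*q[0],.006)[:2] for q in ct]); r=cv2.minAreaRect(W.astype(np.float32)*1000)
    print(n_,s[k][4],p.round(3),np.round(r[1],0),round(r[2],1))
for n_,(u,v) in dict(flask=(236,374),beaker=(535,413),small=(560,380),timer=(328,370),cyl=(432,362),forceps=(385,334),bottle=(315,205)).items():
    print(n_,ray(i,u*.64,v*.64,.01).round(3))
c=im[205:285,125:375]; cv2.imwrite('pics/c1.png',cv2.resize(c,None,fx=3.2,fy=3.2,interpolation=cv2.INTER_CUBIC))
E
```

```text
rect 734 [0.617 0.323 0.006] [94. 82.] 67.3
large 513 [0.608 0.147 0.006] [81. 79.] 46.1
hex 501 [ 0.619 -0.107  0.006] [78. 80.] 0.8
small 333 [ 0.557 -0.308  0.006] [62. 65.] 27.0
flask [0.423 0.313 0.01 ]
beaker [ 0.354 -0.288  0.01 ]
small [ 0.42  -0.339  0.01 ]
timer [0.434 0.128 0.01 ]
cyl [ 0.453 -0.082  0.01 ]
forceps [0.508 0.014 0.01 ]
bottle [0.775 0.165 0.01 ]
```

View pics/c1.png

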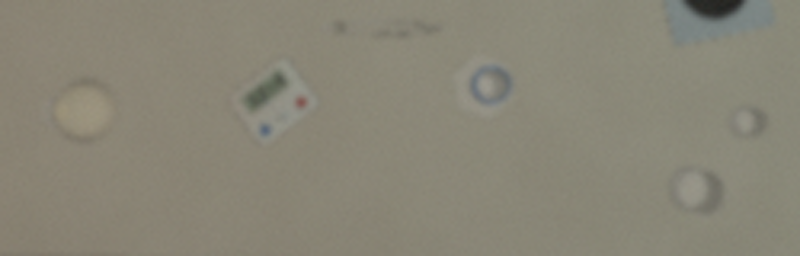

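Crop: the flask is at (83,110) with a base of about 60 mm, and the larger beaker-like piece at (697,190) is about 47 mm wide against about 34 mm for the look-alike at (748,122). That confirms the choices. The cylinder is at (488,85), the timer at (275,100), and the forceps lie at (335–440,28).

Next is a helper that works out the rows.

```bash
cat >> h.py <<'E'
def plan(target,yaw=None,start=None):
    """rows (tool-frame units of 25 mm, deg about tool z) to TCP target with tool-y heading yaw (deg)"""
    o=get_obs(); p,q=start or (o['position'],o['ee_rot']); p=np.array(p); M=R.from_quat(q).as_matrix()
    y0=np.degrees(np.arctan2(M[1,1],M[0,1])); d=0 if yaw is None else (yaw-y0+180)%360-180
    if yaw is not None and abs(d)>90 and False: d-=np.sign(d)*180
    D=np.array(target)-p; N=int(np.ceil(abs(d)/10.6+1e-6))
    for N in range(max(N,1),60):
        rows=[]
        for k in range(N):
            a=np.radians(y0+d*k/N); ty=np.array([np.cos(a),np.sin(a),0]); tx=np.array([-ty[1]*-1*-1,ty[0],0]); tx=np.cross(ty,[0,0,-1])
            rows.append([*(np.array([tx@D,ty@D,-D[2]])/N/.025),-d/N])
        rows=np.array(rows)
        if abs(rows[:,:3]).max()<=1: break
    for r in rows.round(2).tolist(): print(r)
E
python3 - <<'E'
from h import *
plan([.40,.31,.23],0)
E
```

```text
[-0.77, -0.58, 0.0, 5.42]
[-0.82, -0.51, 0.0, 5.42]
[-0.87, -0.43, 0.0, 5.42]
[-0.9, -0.34, 0.0, 5.42]
[-0.93, -0.26, 0.0, 5.42]
[-0.95, -0.17, 0.0, 5.42]
[-0.96, -0.08, 0.0, 5.42]
[-0.97, 0.02, 0.0, 5.42]
[-0.96, 0.11, 0.0, 5.42]
[-0.95, 0.2, 0.0, 5.42]
[-0.92, 0.29, 0.0, 5.42]
[-0.89, 0.37, 0.0, 5.42]
```

Request:
{"name": "move_arm", "arguments": {
  "moves": [
    [[-0.77, -0.58, 0], [0, 0, 5.42], 1],
    [[-0.82, -0.51, 0], [0, 0, 5.42], 1],
    [[-0.87, -0.43, 0], [0, 0, 5.42], 1],
    [[-0.9, -0.34, 0], [0, 0, 5.42], 1],
    [[-0.93, -0.26, 0], [0, 0, 5.42], 1]
  ],
  "squeeze": 30
}}

```text
clock: 0.72
position: [0.3205, 0.459, 0.231]
ee_rot: [0.44, 0.898, -0.0, -0.0]
ft_force: [0.3, -0.0, -1.1]
grip_width: 1.0
```

Request:
{"name": "move_arm", "arguments": {
  "moves": [
    [[-0.95, -0.17, 0], [0, 0, 5.42], 1],
    [[-0.96, -0.08, 0], [0, 0, 5.42], 1],
    [[-0.97, 0.02, 0], [0, 0, 5.42], 1],
    [[-0.96, 0.11, 0], [0, 0, 5.42], 1],
    [[-0.95, 0.2, 0], [0, 0, 5.42], 1]
  ]
}}

```text
clock: 1.35
position: [0.3773, 0.3524, 0.231]
ee_rot: [0.638, 0.77, -0.0, -0.0]
ft_force: [0.3, 0.1, 0.1]
grip_width: 1.002
```

Request:
{"name": "move_arm", "arguments": {
  "moves": [
    [[-0.92, 0.29, 0], [0, 0, 5.42], 1],
    [[-0.89, 0.37, 0], [0, 0, 5.42], 1],
    [[0, 0, 0], [0, 0, 0], 1]
  ]
}}

```text
clock: 1.72
position: [0.4007, 0.3091, 0.2312]
ee_rot: [0.708, 0.706, -0.0, 0.0]
ft_force: [-0.1, 0.4, -0.2]
grip_width: 0.999
```

```bash
python3 - <<'E'
from h import *
o=get_obs(); print(o['clock'],o['position'].round(4),o['ee_rot'].round(3),o['joint_pos'].round(2))
im,i=snap('wrist','w1.png'); print(i['origin'],i['rotation'].round(2),i['fx'],[np.round(proj(i,p)) for p in ([.423,.313,.0],[.423,.313,.1],[.434,.128,0],[.617,.323,.003])])
E
```

```text
1.725 [0.4007 0.3091 0.2312] [ 0.708  0.706 -0.     0.   ] [-0.94  0.06  0.2   1.78 -0.01  1.3  -0.74]
[0.40073252 0.39254026 0.37401883] [[ 1.   -0.   -0.  ]
 [-0.   -0.95 -0.32]
 [ 0.    0.32 -0.95]] 295.78782662730663 [array([272., 166.]), array([278., 188.]), array([278., 289.]), array([426., 158.])]
```

View pics/w1.png

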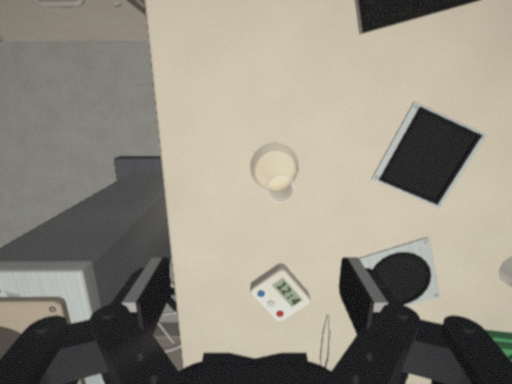

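Wrist view: the flask base is centred near (274,167) with the neck mouth near (281,190). The timer is at (281,292), the rect plate at (430,153) and the large round plate at (400,277). I'll measure these.

```bash
python3 - <<'E'
from h import *
import json
o=get_obs()
im=cv2.imread('pics/w1.png'); i=info('wrist')
g=cv2.cvtColor(im,cv2.COLOR_BGR2GRAY)
n,l,s,c=cv2.connectedComponentsWithStats((g<60).astype(np.uint8))
for nm,(u,v) in dict(rect=(430,153),).items():
    k=l[v,u]; ct=cv2.findContours((l==k).astype(np.uint8),0,1)[0][0]
    W=np.array([ray(i,*q[0],.007)[:2] for q in ct]).astype(np.float32)*1000; r=cv2.minAreaRect(W); print(nm,s[k],np.round(r[0],1),np.round(r[1]),round(r[2],1)); print(np.round(cv2.boxPoints(r)))
print('flask base',[ray(i,u,v,0).round(4) for u,v in((274,167),)], 'neck',ray(i,281,190,.104).round(4))
x=im[120:330,230:330]; cv2.imwrite('pics/c2.png',cv2.resize(x,None,fx=2.8,fy=2.8,interpolation=cv2.INTER_CUBIC))
E
```

```text
rect [ 380  108  101   95 5180] [617.1 326.7] [95. 86.] 67.4
[[559. 300.]
 [639. 266.]
 [675. 354.]
 [596. 387.]]
flask base [array([0.4247, 0.3135, 0.    ])] neck [0.4249 0.3136 0.104 ]
```

View pics/c2.png

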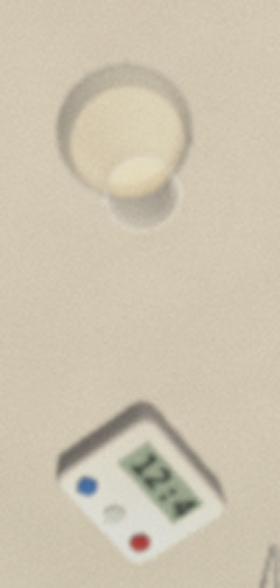

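```bash
python3 - <<'E'
from h import *
i=info('wrist')
def q(u,v,z): return ray(i,230+u/2.8,120+v/2.8,z)*1000
for z in(12,16,20):
    L,T,Rr,B=[q(*c,z/1000)[:2] for c in((60,478),(148,420),(222,505),(140,562))]
    f=lambda a,b:(round(np.linalg.norm(b-a)),round(np.degrees(np.arctan2(*(b-a)[::-1]))))
    print(z,np.round((L+T+Rr+B)/4,1),'LB',f(L,B),'TR',f(T,Rr),'LT',f(L,T),'BR',f(B,Rr))
print('base top,left',q(145,402,0),q(58,465,0))
E
```

```text
12 [437.9 126.4] LB (68, -51) TR (65, -52) LT (56, 38) BR (55, 41)
16 [437.5 129.3] LB (67, -51) TR (64, -52) LT (55, 38) BR (55, 41)
20 [437.1 132.3] LB (66, -51) TR (63, -52) LT (55, 38) BR (54, 41)
base top,left [438.84545532 172.43362182   0.        ] [394.03165315 134.67304935   0.        ]
```

Request:
{"name": "move_arm", "arguments": {
  "moves": [
    [[0.04, 0.2, 1], [0, 0, 0], 1],
    [[0.04, 0.2, 1], [0, 0, 0], 1],
    [[0.04, 0.2, 1], [0, 0, 0], 1],
    [[0.03, 0.2, 1], [0, 0, 0], 1],
    [[0.03, 0.17, 1], [0, 0, 0], 1]
  ]
}}

```text
clock: 2.4
position: [0.4234, 0.3165, 0.1053]
ee_rot: [0.706, 0.708, -0.0, -0.0]
ft_force: [-0.3, -1.0, -0.8]
grip_width: 0.999
```

Request:
{"name": "move_arm", "arguments": {
  "moves": [
    [[0, 0, 1], [0, 0, 0], 1],
    [[0, 0, 0.2], [0, 0, 0], 1],
    [[0, 0, 0], [0, 0, 0], 0],
    [[0, 0, 0], [0, 0, 0], 0],
    [[0, 0, 0], [0, 0, 0], 0]
  ]
}}

```text
clock: 3.02
position: [0.4244, 0.3157, 0.0772]
ee_rot: [0.707, 0.707, 0.001, -0.0]
ft_force: [0.1, 0.7, -0.2]
grip_width: 0.379
```

Request:
{"name": "move_arm", "arguments": {
  "moves": [
    [[0, 0, 0], [0, 0, 0], 0],
    [[0, 0, 0], [0, 0, 0], 0],
    [[0, 0, -0.6], [0, 0, 0], 0],
    [[0, 0, -0.8], [0, 0, 0], 0],
    [[0, 0, -0.8], [0, 0, 0], 0]
  ]
}}

```text
clock: 3.65
position: [0.424, 0.3151, 0.1325]
ee_rot: [0.707, 0.707, -0.0, -0.0]
ft_force: [-0.2, 0.8, -0.2]
grip_width: 0.301
```

```bash
python3 - <<'E'
from h import *
o=get_obs();print(o['position'].round(4),o['grip_width'],o['ft_force'].round(2))
plan([.607,.148,.140],0)
E
```

```text
[0.424  0.3151 0.1325] 0.3007828812356105 [-0.25  0.83 -0.17]
[-0.84, 0.92, -0.04, -0.0]
[-0.84, 0.92, -0.04, -0.0]
[-0.84, 0.92, -0.04, -0.0]
[-0.84, 0.92, -0.04, -0.0]
[-0.84, 0.92, -0.04, -0.0]
[-0.84, 0.92, -0.04, -0.0]
[-0.84, 0.92, -0.04, -0.0]
[-0.84, 0.92, -0.04, -0.0]
```

Request:
{"name": "move_arm", "arguments": {
  "moves": [
    [[-0.84, 0.92, 0], [0, 0, 0], 0],
    [[-0.84, 0.92, 0], [0, 0, 0], 0],
    [[-0.84, 0.92, 0], [0, 0, 0], 0],
    [[-0.84, 0.92, 0], [0, 0, 0], 0],
    [[-0.84, 0.92, 0], [0, 0, 0], 0]
  ]
}}

```text
clock: 4.28
position: [0.5396, 0.2095, 0.132]
ee_rot: [0.707, 0.707, 0.0, -0.0]
ft_force: [0.2, -0.4, -0.8]
grip_width: 0.303
```

Request:
{"name": "move_arm", "arguments": {
  "moves": [
    [[-0.84, 0.92, 0], [0, 0, 0], 0],
    [[-0.84, 0.92, 0], [0, 0, 0], 0],
    [[-0.84, 0.92, 0], [0, 0, 0], 0],
    [[0, 0, 0], [0, 0, 0], 0],
    [[0, 0, 0], [0, 0, 0], 0]
  ]
}}

```text
clock: 4.9
position: [0.6075, 0.1479, 0.1315]
ee_rot: [0.707, 0.707, -0.0, -0.0]
ft_force: [-0.2, 1.7, -0.8]
grip_width: 0.3
```

```bash
python3 - <<'E'
from h import *
o=get_obs();print(o['position'].round(4),o['grip_width'],o['ft_force'].round(2))
im,i=snap('wrist','w2.png')
print([np.round(proj(i,p)) for p in ([.608,.147,.003],)])
E
```

```text
[0.6075 0.1479 0.1315] 0.29974647866151743 [-0.16  1.68 -0.83]
[array([255., 194.])]
```

View pics/w2.png

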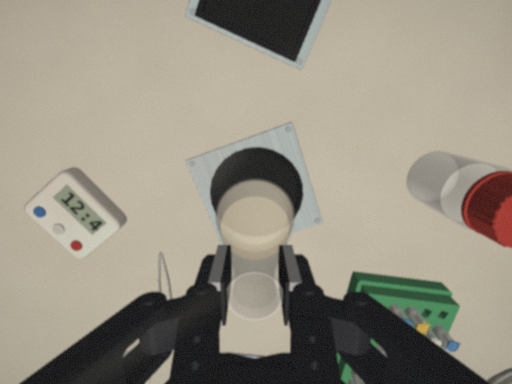

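The flask hangs upright over the plate. The rim is centred near (256,193), against a predicted (255,194), so I'll lower it.

Request:
{"name": "move_arm", "arguments": {
  "moves": [
    [[0, 0, 0.8], [0, 0, 0], 0],
    [[0, 0, 0.7], [0, 0, 0], 0],
    [[0, 0, 0.4], [0, 0, 0], 0],
    [[0, 0, 0.17], [0, 0, 0], 0],
    [[0, 0, 0], [0, 0, 0], 0]
  ]
}}

```text
clock: 5.58
position: [0.6083, 0.1471, 0.08]
ee_rot: [0.707, 0.707, 0.0, 0.0]
ft_force: [-2.0, -1.6, 4.0]
grip_width: 0.296
```

Request:
{"name": "move_arm", "arguments": {
  "moves": [
    [[0, 0, 0], [0, 0, 0], 0.8],
    [[0, 0, 0], [0, 0, 0], 0.8],
    [[0, 0, 0], [0, 0, 0], 0.8],
    [[0, 0, 0], [0, 0, 0], 0.8],
    [[0, 0, -0.5], [0, 0, 0], 0.8]
  ]
}}

```text
clock: 6.2
position: [0.6074, 0.147, 0.0916]
ee_rot: [0.707, 0.707, -0.001, -0.0]
ft_force: [0.4, -0.7, 0.7]
grip_width: 0.794
```

Request:
{"name": "move_arm", "arguments": {
  "moves": [
    [[0, 0, -1], [0, 0, 0], 1],
    [[0, 0, -1], [0, 0, 0], 1],
    [[0, 0, -1], [0, 0, 0], 1],
    [[0, 0, -1], [0, 0, 0], 1],
    [[0, 0, 0], [0, 0, 0], 1]
  ]
}}

```text
clock: 6.82
position: [0.6093, 0.1473, 0.195]
ee_rot: [0.707, 0.707, 0.002, 0.001]
ft_force: [-0.8, 0.4, -1.1]
grip_width: 1.003
```

```bash
python3 - <<'E'
from h import *
o=get_obs();print(o['position'].round(4),o['grip_width'],o['ft_force'].round(2))
im,i=snap('wrist','w3.png')
plan([.438,.128,.12],39)
plan([.438,.128,.12],39+180)
E
```

```text
[0.6093 0.1473 0.195 ] 1.003282986040307 [-0.84  0.43 -1.11]
[-0.11, -0.97, 0.42, -5.57]
[-0.02, -0.98, 0.42, -5.57]
[0.08, -0.98, 0.42, -5.57]
[0.17, -0.97, 0.42, -5.57]
[0.27, -0.94, 0.42, -5.57]
[0.36, -0.91, 0.42, -5.57]
[0.44, -0.87, 0.42, -5.57]
[-0.06, -0.49, 0.21, 10.07]
[-0.14, -0.47, 0.21, 10.07]
[-0.22, -0.44, 0.21, 10.07]
[-0.29, -0.39, 0.21, 10.07]
[-0.36, -0.34, 0.21, 10.07]
[-0.41, -0.27, 0.21, 10.07]
[-0.45, -0.19, 0.21, 10.07]
[-0.48, -0.11, 0.21, 10.07]
[-0.49, -0.03, 0.21, 10.07]
[-0.49, 0.06, 0.21, 10.07]
[-0.47, 0.14, 0.21, 10.07]
[-0.44, 0.22, 0.21, 10.07]
[-0.39, 0.3, 0.21, 10.07]
[-0.33, 0.36, 0.21, 10.07]
```

View pics/w3.png

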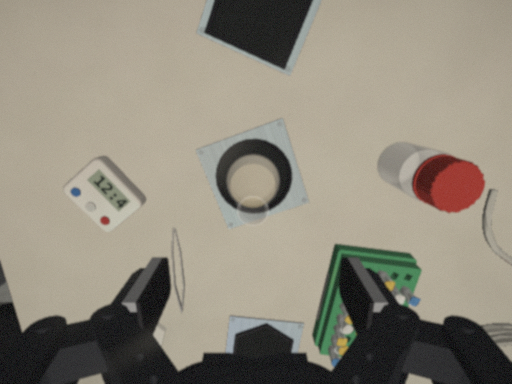

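The flask sits inside the large rim at (253,178) with a clear gap all round. Next is the timer.

Request:
{"name": "move_arm", "arguments": {
  "moves": [
    [[-0.11, -0.97, 0], [0, 0, -5.57], 1],
    [[-0.02, -0.98, 0], [0, 0, -5.57], 1],
    [[0.08, -0.98, 0.4], [0, 0, -5.57], 1],
    [[0.17, -0.97, 0.6], [0, 0, -5.57], 1],
    [[0.27, -0.94, 0.6], [0, 0, -5.57], 1]
  ]
}}

```text
clock: 7.5
position: [0.485, 0.133, 0.1509]
ee_rot: [0.515, 0.857, -0.0, -0.0]
ft_force: [-0.2, -0.0, 0.0]
grip_width: 1.005
```

Request:
{"name": "move_arm", "arguments": {
  "moves": [
    [[0.36, -0.91, 0.6], [0, 0, -5.57], 1],
    [[0.44, -0.87, 0.7], [0, 0, -5.57], 1],
    [[0, 0, 0], [0, 0, 0], 1],
    [[0, 0, 0], [0, 0, 0], 1]
  ]
}}

```text
clock: 8.0
position: [0.4383, 0.1279, 0.1198]
ee_rot: [0.431, 0.902, 0.0, 0.0]
ft_force: [0.0, -0.5, 0.7]
grip_width: 1.002
```

```bash
python3 - <<'E'
from h import *
o=get_obs();print(o['position'].round(4),o['ee_rot'].round(3))
im,i=snap('wrist','w4.png')
c=np.array([.438,.128,0])
e=lambda a:np.array([np.cos(np.radians(a)),np.sin(np.radians(a)),0])
im=im[:,:,::-1].copy()
for z,col in((0,(0,0,255)),):
    P=np.array([proj(i,c+[0,0,z]+s*.031*e(39)+t*.036*e(129)) for s,t in((1,1),(1,-1),(-1,-1),(-1,1))]); cv2.polylines(im,[P.round().astype(int)],True,col,1)
print(proj(i,o['position']))
cv2.imwrite('pics/w4b.png',im)
E
```

```text
[0.4383 0.1279 0.1198] [0.431 0.902 0.    0.   ]
(np.float64(252.91408241943378), np.float64(261.3028456726223))
```

View pics/w4b.png

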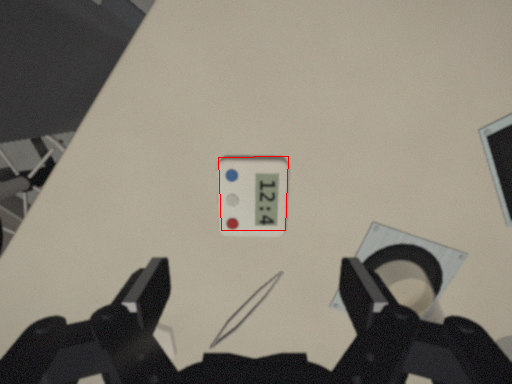

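The timer's base fits the predicted red outline to within about 1–2 px in both position and yaw. I'll check the fingertip height against the TCP and then descend.

```bash
python3 - <<'E'
from h import *
o=get_obs();i=info('wrist');M=R.from_quat(o['ee_rot']).as_matrix()
for b in(0,.006,.013): print(b,[np.round(proj(i,o['position']+M@[x,s*.0425,-b]),0).tolist() for s in(-1,1) for x in(-.011,.011)])
im=cv2.imread('pics/w4.png')[230:340,100:400]; cv2.imwrite('pics/c4.png',cv2.resize(im,None,fx=2.6,fy=2.6,interpolation=cv2.INTER_CUBIC))
E
```

```text
0 [[177.0, 279.0], [173.0, 243.0], [329.0, 279.0], [332.0, 243.0]]
0.006 [[174.0, 285.0], [170.0, 249.0], [332.0, 285.0], [335.0, 248.0]]
0.013 [[171.0, 293.0], [167.0, 255.0], [335.0, 293.0], [339.0, 255.0]]
```

View pics/c4.png

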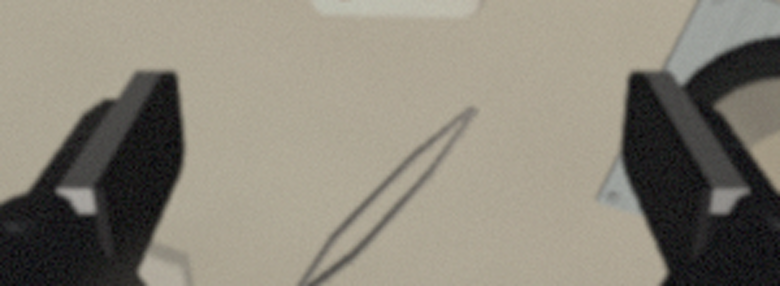

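Open, the fingertips sit about 13 mm behind the TCP, at (167,258) and (342,258). At 62 mm opening they should be about 7 mm behind it, so I'll grasp with TCP z ≈ 1.5 mm.

Request:
{"name": "move_arm", "arguments": {
  "moves": [
    [[0, 0, 1], [0, 0, 0], 1],
    [[0, 0, 1], [0, 0, 0], 1],
    [[0, 0, 1], [0, 0, 0], 1],
    [[0, 0, 1], [0, 0, 0], 1],
    [[0, 0, 0.73], [0, 0, 0], 1]
  ]
}}

```text
clock: 8.68
position: [0.4385, 0.1278, 0.0006]
ee_rot: [0.431, 0.902, -0.0, 0.0]
ft_force: [0.7, 0.8, 0.7]
grip_width: 0.999
```

Request:
{"name": "move_arm", "arguments": {
  "moves": [
    [[0, 0, 0], [0, 0, 0], 0.4],
    [[0, 0, 0], [0, 0, 0], 0.4],
    [[0, 0, 0], [0, 0, 0], 0.4],
    [[0, 0, 0], [0, 0, 0], 0.4]
  ]
}}

```text
clock: 9.18
position: [0.4381, 0.128, 0.0018]
ee_rot: [0.431, 0.903, 0.0, 0.0]
ft_force: [0.0, -0.2, -1.1]
grip_width: 0.717
```

```bash
python3 - <<'E'
from h import *
o=get_obs();print(o['clock'],o['position'].round(4),o['grip_width'],o['ft_force'].round(2))
q=o['ee_rot']; plan([.617,.325,.08],-22.3,(np.array([.438,.128,.06]),q)); 
E
```

```text
9.175 [0.4381 0.128  0.0018] 0.7171085003432172 [ 0.02 -0.25 -1.11]
[0.15, 0.96, -0.07, 5.57]
[0.24, 0.94, -0.07, 5.57]
[0.33, 0.91, -0.07, 5.57]
[0.42, 0.87, -0.07, 5.57]
[0.5, 0.83, -0.07, 5.57]
[0.58, 0.78, -0.07, 5.57]
[0.65, 0.72, -0.07, 5.57]
[0.72, 0.65, -0.07, 5.57]
[0.78, 0.58, -0.07, 5.57]
[0.83, 0.5, -0.07, 5.57]
[0.87, 0.42, -0.07, 5.57]
```

Request:
{"name": "move_arm", "arguments": {
  "moves": [
    [[0, 0, 0], [0, 0, 0], 0.4],
    [[0, 0, -0.4], [0, 0, 0], 0.4],
    [[0, 0, -0.8], [0, 0, 0], 0.4],
    [[0, 0, -1], [0, 0, 0], 0.4],
    [[0, 0, -1], [0, 0, 0], 0.4]
  ]
}}

```text
clock: 9.8
position: [0.4377, 0.1277, 0.0826]
ee_rot: [0.431, 0.902, 0.0, 0.0]
ft_force: [0.9, -0.9, -1.1]
grip_width: 0.717
```

Request:
{"name": "move_arm", "arguments": {
  "moves": [
    [[0.15, 0.96, -0.8], [0, 0, 5.57], 0.4],
    [[0.24, 0.94, -0.7], [0, 0, 5.57], 0.4],
    [[0.33, 0.91, 0], [0, 0, 5.57], 0.4],
    [[0.42, 0.87, 0], [0, 0, 5.57], 0.4],
    [[0.5, 0.83, 0], [0, 0, 5.57], 0.4]
  ]
}}

```text
clock: 10.42
position: [0.5195, 0.218, 0.1194]
ee_rot: [0.636, 0.771, 0.0, 0.0]
ft_force: [0.3, 0.3, -0.8]
grip_width: 0.718
```

Request:
{"name": "move_arm", "arguments": {
  "moves": [
    [[0.58, 0.78, 0], [0, 0, 5.57], 0.4],
    [[0.65, 0.72, 0], [0, 0, 5.57], 0.4],
    [[0.72, 0.65, 0], [0, 0, 5.57], 0.4],
    [[0.78, 0.58, 0], [0, 0, 5.57], 0.4],
    [[0.83, 0.5, 0.5], [0, 0, 5.57], 0.4]
  ]
}}

```text
clock: 11.05
position: [0.6016, 0.3083, 0.1077]
ee_rot: [0.803, 0.596, 0.001, 0.0]
ft_force: [-0.1, -0.6, -1.2]
grip_width: 0.713
```

Request:
{"name": "move_arm", "arguments": {
  "moves": [
    [[0.87, 0.42, 0.5], [0, 0, 5.57], 0.4],
    [[0, 0, 0.5], [0, 0, 0], 0.4],
    [[0, 0, 0], [0, 0, 0], 0.4],
    [[0, 0, 0], [0, 0, 0], 0.4]
  ]
}}

```text
clock: 11.55
position: [0.617, 0.3245, 0.0821]
ee_rot: [0.83, 0.557, 0.0, 0.0]
ft_force: [0.5, 0.7, -0.1]
grip_width: 0.715
```

```bash
python3 - <<'E'
from h import *
o=get_obs();print(o['clock'],o['position'].round(4),o['grip_width'],o['ft_force'].round(2),o['ee_rot'].round(3))
im,i=snap('wrist','w5.png'); im=im[:,:,::-1].copy()
c=np.array([.617,.325,0])
e=lambda a:np.array([np.cos(np.radians(a)),np.sin(np.radians(a)),0])
for z,hx,hy in((.007,.044,.049),(.003,.052,.052)):
    P=np.array([proj(i,c+[0,0,z]+s*hx*e(-22.3)+t*hy*e(67.7)) for s,t in((1,1),(1,-1),(-1,-1),(-1,1))]); cv2.polylines(im,[P.round().astype(int)],True,(0,0,255),1)
cv2.imwrite('pics/w5b.png',im)
E
```

```text
11.55 [0.617  0.3245 0.0821] 0.7151256424033012 [ 0.49  0.73 -0.13] [0.83  0.557 0.    0.   ]
```

View pics/w5b.png

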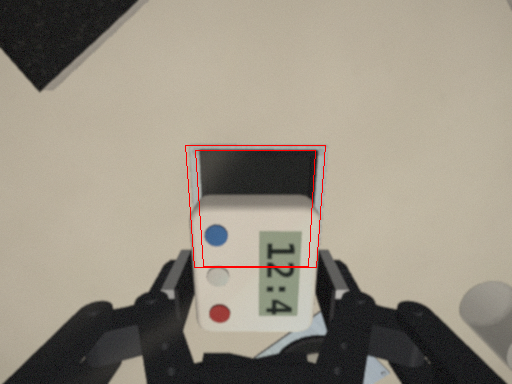

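The timer is held level and parallel over the rect plate. The rim matches the prediction within about 3 px, at roughly columns 200–317 and row 151. Lowering.

Request:
{"name": "move_arm", "arguments": {
  "moves": [
    [[0, 0, 1], [0, 0, 0], 0.4],
    [[0, 0, 1], [0, 0, 0], 0.4],
    [[0, 0, 0.7], [0, 0, 0], 0.4],
    [[0, 0, 0.37], [0, 0, 0], 0.4],
    [[0, 0, 0], [0, 0, 0], 0.4]
  ]
}}

```text
clock: 12.22
position: [0.6174, 0.3254, 0.0052]
ee_rot: [0.83, 0.557, 0.001, -0.0]
ft_force: [0.4, 0.8, -1.3]
grip_width: 0.717
```

Request:
{"name": "move_arm", "arguments": {
  "moves": [
    [[0, 0, 0], [0, 0, 0], 1],
    [[0, 0, 0], [0, 0, 0], 1],
    [[0, 0, 0], [0, 0, 0], 1],
    [[0, 0, -0.8], [0, 0, 0], 1],
    [[0, 0, -1], [0, 0, 0], 1]
  ]
}}

```text
clock: 12.85
position: [0.6169, 0.3252, 0.051]
ee_rot: [0.83, 0.557, -0.0, 0.0]
ft_force: [0.2, -0.5, -0.1]
grip_width: 1.0
```

Request:
{"name": "move_arm", "arguments": {
  "moves": [
    [[0, 0, -1], [0, 0, 0], 1],
    [[0, 0, -1], [0, 0, 0], 1],
    [[0, 0, -1], [0, 0, 0], 1],
    [[0, 0, -1], [0, 0, 0], 1],
    [[0, 0, -1], [0, 0, 0], 1]
  ]
}}

```text
clock: 13.48
position: [0.6171, 0.3251, 0.1772]
ee_rot: [0.831, 0.557, 0.001, 0.0]
ft_force: [-0.1, 0.9, -0.8]
grip_width: 1.0
```

```bash
python3 - <<'E'
from h import *
o=get_obs();print(o['clock'],o['position'].round(4),o['grip_width'],o['joint_pos'].round(2))
im,i=snap('wrist','w6.png')
plan([.43,-.082,.25],0)
E
```

```text
13.475 [0.6171 0.3251 0.1772] 1.000274271861955 [-0.79  0.53  0.35  1.33 -0.18  1.3  -0.82]
[-1.0, -0.04, -0.15, -1.24]
[-1.0, -0.07, -0.15, -1.24]
[-0.99, -0.09, -0.15, -1.24]
[-0.99, -0.11, -0.15, -1.24]
[-0.99, -0.13, -0.15, -1.24]
[-0.99, -0.15, -0.15, -1.24]
[-0.98, -0.17, -0.15, -1.24]
[-0.98, -0.19, -0.15, -1.24]
[-0.97, -0.21, -0.15, -1.24]
[-0.97, -0.24, -0.15, -1.24]
[-0.96, -0.26, -0.15, -1.24]
[-0.96, -0.28, -0.15, -1.24]
[-0.95, -0.3, -0.15, -1.24]
[-0.95, -0.32, -0.15, -1.24]
[-0.94, -0.34, -0.15, -1.24]
[-0.93, -0.36, -0.15, -1.24]
[-0.92, -0.38, -0.15, -1.24]
[-0.91, -0.4, -0.15, -1.24]
```

View pics/w6.png

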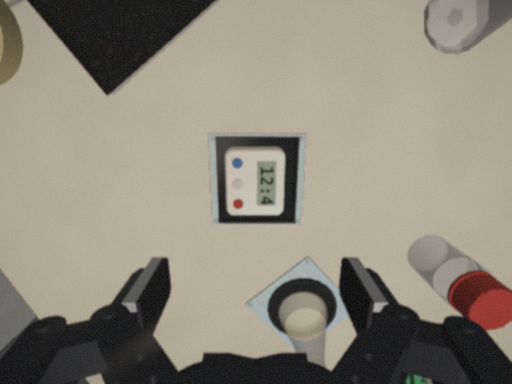

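The timer lies inside its rim at (256,181), with dark floor visible on all sides. Next I'll go to a viewpoint that shows the cylinder, hex plate, beaker and small plate together.

```bash
python3 - <<'E'
from h import *
plan([.5,-.03,.28],0)
E
```

```text
[-1.0, 0.07, -0.26, -1.49]
[-1.0, 0.04, -0.26, -1.49]
[-1.0, 0.02, -0.26, -1.49]
[-1.0, -0.01, -0.26, -1.49]
[-1.0, -0.04, -0.26, -1.49]
[-1.0, -0.06, -0.26, -1.49]
[-1.0, -0.09, -0.26, -1.49]
[-0.99, -0.11, -0.26, -1.49]
[-0.99, -0.14, -0.26, -1.49]
[-0.99, -0.16, -0.26, -1.49]
[-0.98, -0.19, -0.26, -1.49]
[-0.98, -0.22, -0.26, -1.49]
[-0.97, -0.24, -0.26, -1.49]
[-0.96, -0.27, -0.26, -1.49]
[-0.96, -0.29, -0.26, -1.49]
```

Request:
{"name": "move_arm", "arguments": {
  "moves": [
    [[-1, 0.07, -0.5], [0, 0, -1.49], 1],
    [[-1, 0.04, -0.5], [0, 0, -1.49], 1],
    [[-1, 0.02, -0.5], [0, 0, -1.49], 1],
    [[-1, -0.01, -0.5], [0, 0, -1.49], 1],
    [[-1, -0.04, -0.5], [0, 0, -1.49], 1]
  ]
}}

```text
clock: 14.15
position: [0.5773, 0.2055, 0.2388]
ee_rot: [0.792, 0.61, 0.001, 0.0]
ft_force: [-0.3, -0.0, 0.1]
grip_width: 1.004
```

Request:
{"name": "move_arm", "arguments": {
  "moves": [
    [[-1, -0.06, -0.5], [0, 0, -1.49], 1],
    [[-1, -0.09, -0.5], [0, 0, -1.49], 1],
    [[-0.99, -0.11, -0.4], [0, 0, -1.49], 1],
    [[-0.99, -0.14, -0.2], [0, 0, -1.49], 1],
    [[-0.99, -0.16, 0], [0, 0, -1.49], 1]
  ]
}}

```text
clock: 14.78
position: [0.5381, 0.0867, 0.2788]
ee_rot: [0.751, 0.66, 0.001, 0.0]
ft_force: [-0.0, 0.1, 0.2]
grip_width: 1.003
```

Request:
{"name": "move_arm", "arguments": {
  "moves": [
    [[-0.98, -0.19, 0], [0, 0, -1.49], 1],
    [[-0.98, -0.22, 0], [0, 0, -1.49], 1],
    [[-0.97, -0.24, 0], [0, 0, -1.49], 1],
    [[-0.96, -0.27, 0], [0, 0, -1.49], 1],
    [[-0.96, -0.29, 0], [0, 0, -1.49], 1]
  ]
}}

```text
clock: 15.4
position: [0.4983, -0.032, 0.2782]
ee_rot: [0.707, 0.708, 0.001, 0.0]
ft_force: [0.1, 0.3, 0.4]
grip_width: 0.996
```

Request:
{"name": "move_arm", "arguments": {
  "moves": [
    [[0, 0, 0], [0, 0, 0], 1],
    [[0, 0, 0], [0, 0, 0], 1]
  ]
}}

```text
clock: 15.65
position: [0.4989, -0.0303, 0.2777]
ee_rot: [0.707, 0.707, 0.001, 0.0]
ft_force: [-0.0, -0.4, 0.1]
grip_width: 1.001
```

```bash
python3 - <<'E'
from h import *
o=get_obs();print(o['clock'],o['position'].round(4),o['joint_pos'].round(2))
im,i=snap('wrist','w7.png')
im=cv2.imread('pics/w7.png'); g=cv2.cvtColor(im,cv2.COLOR_BGR2GRAY); cv2.imwrite('pics/w7b.png',cv2.resize(im,(800,600),interpolation=cv2.INTER_CUBIC))
n,l,s,c=cv2.connectedComponentsWithStats((g<60).astype(np.uint8))
for nm,p in dict(hex=[.619,-.107,.003],small=[.557,-.308,.003]).items():
    u,v=proj(i,p); k=l[int(v),int(u)]; print(nm,u,v,s[k])
    ct=cv2.findContours((l==k).astype(np.uint8),0,1)[0][0]
    W=np.array([ray(i,*q[0],.006)[:2] for q in ct]).astype(np.float32)*1000; print(cv2.minEnclosingCircle(W), W.min(0),W.max(0))
E
```

```text
15.65 [ 0.4989 -0.0303  0.2777] [-0.51  0.01  0.49  1.74 -0.01  1.39 -0.02]
hex 333.85363229191995 213.05895208107168 [ 307  185   58   56 2281]
((620.4138793945312, -105.54418182373047), 45.332298278808594) [ 578.57275 -150.47589] [661.8653   -62.211678]
small 287.9384491087013 321.8641496656086 [270 307  39  32 959]
((558.3455200195312, -307.5306701660156), 33.25031280517578) [ 525.7982  -339.95264] [ 591.113   -274.85428]
```

View pics/w7b.png

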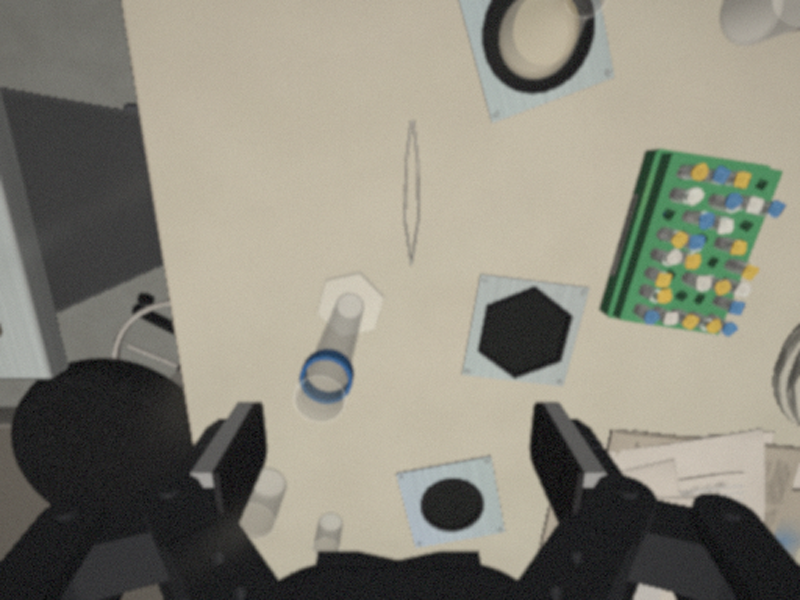

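View: the cylinder foot is at (351,303) and its mouth at (322,397). The hex plate is at (525,332), the small plate at (452,504), the beaker at (265,500) and its look-alike at (329,530), with the forceps at (411,190).

```bash
python3 - <<'E'
from h import *
i=info('wrist'); k=1/1.5625
print('foot',ray(i,351*k,303*k,.007).round(4),'mouth',ray(i,322*k,397*k,.186).round(4))
print('beaker base',ray(i,270*k,483*k,0.001).round(4),'top',ray(i,259*k,517*k,.058).round(4),'expected',[np.array(proj(i,(.354,-.288,z)))/k for z in(0,.058)])
plan([.453,-.082,.278]);
E
```

```text
foot [ 0.4553 -0.0753  0.007 ] mouth [ 0.4558 -0.0757  0.186 ]
beaker base [ 0.3601 -0.2829  0.001 ] top [ 0.3648 -0.2769  0.058 ] expected [array([265.08469063, 486.22173109]), array([249.00222869, 526.15229456])]
[-0.69, -0.61, -0.01, 0.0]
[-0.69, -0.61, -0.01, 0.0]
[-0.69, -0.61, -0.01, 0.0]
```

Foot and mouth agree on (0.4555, −0.0755), so the cylinder stands upright there. I'll grasp it with the TCP at z ≈ 0.135.

Request:
{"name": "move_arm", "arguments": {
  "moves": [
    [[-0.9, -0.87, 0], [0, 0, 0], 1],
    [[-0.91, -0.87, 0], [0, 0, 0], 1],
    [[0, 0, 0], [0, 0, 0], 1],
    [[0, 0, 1], [0, 0, 0], 1],
    [[0, 0, 1], [0, 0, 0], 1]
  ]
}}

```text
clock: 16.32
position: [0.456, -0.0749, 0.2266]
ee_rot: [0.706, 0.708, 0.0, 0.0]
ft_force: [-0.4, -0.2, -0.2]
grip_width: 1.005
```

Request:
{"name": "move_arm", "arguments": {
  "moves": [
    [[0, 0, 1], [0, 0, 0], 1],
    [[0, 0, 1], [0, 0, 0], 1],
    [[0, 0, 1], [0, 0, 0], 1],
    [[0, 0, 0.71], [0, 0, 0], 1],
    [[0, 0, 0], [0, 0, 0], 1]
  ]
}}

```text
clock: 16.95
position: [0.455, -0.0752, 0.1333]
ee_rot: [0.706, 0.708, -0.001, -0.001]
ft_force: [-0.1, -0.7, 0.1]
grip_width: 1.001
```

Request:
{"name": "move_arm", "arguments": {
  "moves": [
    [[0, 0, 0], [0, 0, 0], 0],
    [[0, 0, 0], [0, 0, 0], 0],
    [[0, 0, 0], [0, 0, 0], 0],
    [[0, 0, 0], [0, 0, 0], 0],
    [[0, 0, 0], [0, 0, 0], 0]
  ]
}}

```text
clock: 17.58
position: [0.4554, -0.0762, 0.1348]
ee_rot: [0.707, 0.707, 0.0, -0.0]
ft_force: [-2.3, 0.1, 6.6]
grip_width: 0.347
```

Request:
{"name": "move_arm", "arguments": {
  "moves": [
    [[0, 0, 0], [0, 0, 0], 0],
    [[0, 0, -0.4], [0, 0, 0], 0],
    [[0, 0, -0.8], [0, 0, 0], 0],
    [[0, 0, -0.8], [0, 0, 0], 0],
    [[0, 0, 0], [0, 0, 0], 0]
  ]
}}

```text
clock: 18.2
position: [0.4562, -0.0763, 0.1858]
ee_rot: [0.707, 0.707, 0.001, 0.001]
ft_force: [0.2, -0.3, -0.7]
grip_width: 0.35
```

Request:
{"name": "move_arm", "arguments": {
  "moves": [
    [[-0.16, 0.7, 0], [0, 0, 0], 0],
    [[-0.16, 0.95, 0], [0, 0, 0], 0],
    [[-0.16, 0.95, 0], [0, 0, 0], 0],
    [[-0.16, 0.95, 0], [0, 0, 0], 0],
    [[-0.16, 0.95, 0], [0, 0, 0], 0]
  ]
}}

```text
clock: 18.82
position: [0.5682, -0.0961, 0.1833]
ee_rot: [0.707, 0.708, -0.0, -0.0]
ft_force: [0.5, 0.3, -1.1]
grip_width: 0.347
```

Request:
{"name": "move_arm", "arguments": {
  "moves": [
    [[-0.16, 0.95, 0], [0, 0, 0], 0],
    [[-0.16, 0.7, 0], [0, 0, 0], 0],
    [[-0.1, 0.42, 0], [0, 0, 0], 0],
    [[0, 0, 0], [0, 0, 0], 0],
    [[0, 0, 0], [0, 0, 0], 0]
  ]
}}

```text
clock: 19.45
position: [0.619, -0.1065, 0.1842]
ee_rot: [0.707, 0.707, -0.0, -0.0]
ft_force: [-0.1, -0.1, -1.3]
grip_width: 0.352
```

```bash
python3 - <<'E'
from h import *
o=get_obs();print(o['clock'],o['position'].round(4),o['grip_width'],o['ft_force'].round(2))
im,i=snap('wrist','w8.png'); im=im[:,:,::-1].copy()
q=cv2.resize(im,(768,576),interpolation=cv2.INTER_CUBIC)
g=cv2.cvtColor(im,cv2.COLOR_BGR2GRAY);p=o['position']
print('plate c',[np.array(proj(i,(.620,-.1065,.005)))*1.5],'tool axis foot',[np.array(proj(i,(p[0],p[1],z)))*1.5 for z in(.047,.055)])
cv2.imwrite('pics/w8b.png',q)
E
```

```text
19.45 [ 0.619  -0.1065  0.1842] 0.3523939471994174 [-0.06 -0.14 -1.28]
plate c [array([383.44323403, 269.19528408])] tool axis foot [array([382.12107427, 285.26464435]), array([382.12954333, 288.82612044])]
```

View pics/w8b.png

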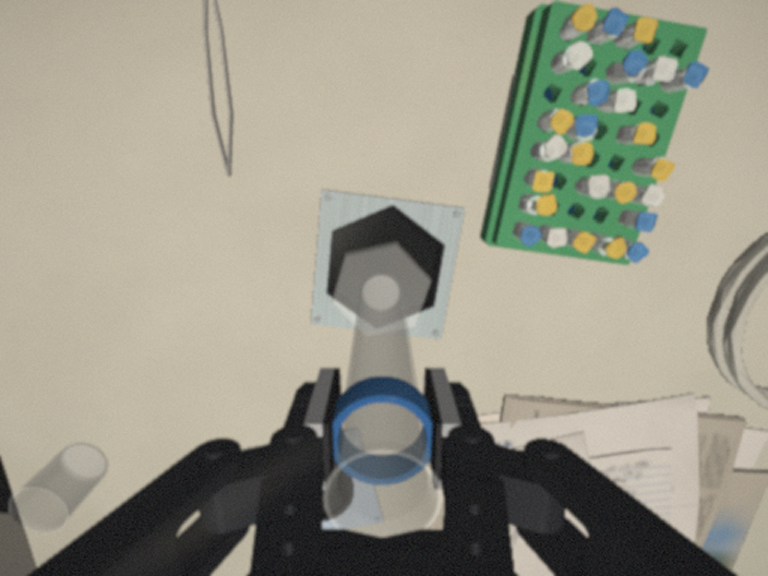

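The hex plate's corners put its centre at (383,267), against a predicted (383,269). The foot is centred near (382,287), where the tool axis predicts it. I'll shift 1 mm in x and y and lower.

Request:
{"name": "move_arm", "arguments": {
  "moves": [
    [[0.04, 0.04, 0.6], [0, 0, 0], 0],
    [[0, 0, 0.6], [0, 0, 0], 0],
    [[0, 0, 0.4], [0, 0, 0], 0],
    [[0, 0, 0.22], [0, 0, 0], 0],
    [[0, 0, 0], [0, 0, 0], 0]
  ]
}}

```text
clock: 20.12
position: [0.6206, -0.1057, 0.1387]
ee_rot: [0.707, 0.707, 0.0, 0.0]
ft_force: [0.5, 0.4, -1.2]
grip_width: 0.349
```

Request:
{"name": "move_arm", "arguments": {
  "moves": [
    [[0, 0, 0.05], [0, 0, 0], 0],
    [[0, 0, 0], [0, 0, 0], 0]
  ]
}}

```text
clock: 20.38
position: [0.6207, -0.1057, 0.1379]
ee_rot: [0.707, 0.707, 0.0, 0.0]
ft_force: [-1.6, -0.2, 2.8]
grip_width: 0.35
```

Contact came at z = 0.138, which is bench height plus 3 mm, so the foot is on the floor and not on the rim. Releasing.

Request:
{"name": "move_arm", "arguments": {
  "moves": [
    [[0, 0, 0], [0, 0, 0], 1],
    [[0, 0, 0], [0, 0, 0], 1],
    [[0, 0, 0], [0, 0, 0], 1],
    [[0, 0, 0], [0, 0, 0], 1],
    [[0, 0, -0.6], [0, 0, 0], 1]
  ]
}}

```text
clock: 21.0
position: [0.6198, -0.1054, 0.1521]
ee_rot: [0.707, 0.707, -0.001, -0.001]
ft_force: [0.8, 1.1, 0.3]
grip_width: 0.997
```

Request:
{"name": "move_arm", "arguments": {
  "moves": [
    [[0, 0, -1], [0, 0, 0], 1],
    [[0, 0, -1], [0, 0, 0], 1],
    [[0, 0, -1], [0, 0, 0], 1],
    [[0, 0, -1], [0, 0, 0], 1],
    [[0, 0, 0], [0, 0, 0], 1]
  ]
}}

```text
clock: 21.62
position: [0.6215, -0.106, 0.2555]
ee_rot: [0.707, 0.707, 0.002, 0.002]
ft_force: [-0.3, 0.0, -0.5]
grip_width: 0.998
```

```bash
python3 - <<'E'
from h import *
o=get_obs();print(o['clock'],o['position'].round(4),o['joint_pos'].round(2))
plan([.37,-.23,.253])
E
```

```text
21.625 [ 0.6215 -0.106   0.2555] [-0.35  0.36  0.59  1.44 -0.2   1.39  0.25]
[-0.45, -0.91, 0.01, 0.0]
[-0.45, -0.91, 0.01, 0.0]
[-0.45, -0.91, 0.01, 0.0]
[-0.45, -0.91, 0.01, 0.0]
[-0.45, -0.91, 0.01, 0.0]
[-0.45, -0.91, 0.01, 0.0]
[-0.45, -0.91, 0.01, 0.0]
[-0.45, -0.91, 0.01, 0.0]
[-0.45, -0.91, 0.01, 0.0]
[-0.45, -0.91, 0.01, 0.0]
[-0.45, -0.91, 0.01, 0.0]
```

Request:
{"name": "move_arm", "arguments": {
  "moves": [
    [[-0.45, -0.91, 0], [0, 0, 0], 1],
    [[-0.45, -0.91, 0], [0, 0, 0], 1],
    [[-0.45, -0.91, 0], [0, 0, 0], 1],
    [[-0.45, -0.91, 0], [0, 0, 0], 1],
    [[-0.45, -0.91, 0], [0, 0, 0], 1]
  ]
}}

```text
clock: 22.25
position: [0.5058, -0.1623, 0.2521]
ee_rot: [0.707, 0.707, -0.0, -0.0]
ft_force: [-0.6, 0.7, 0.1]
grip_width: 1.003
```

Request:
{"name": "move_arm", "arguments": {
  "moves": [
    [[-0.45, -0.91, 0.4], [0, 0, 0], 1],
    [[-0.45, -0.91, 0.5], [0, 0, 0], 1],
    [[-0.45, -0.91, 0.5], [0, 0, 0], 1],
    [[-0.45, -0.91, 0.5], [0, 0, 0], 1],
    [[-0.45, -0.91, 0.5], [0, 0, 0], 1]
  ]
}}

```text
clock: 22.88
position: [0.3921, -0.2185, 0.1918]
ee_rot: [0.707, 0.707, 0.0, -0.0]
ft_force: [0.2, -0.8, -0.4]
grip_width: 1.002
```

Request:
{"name": "move_arm", "arguments": {
  "moves": [
    [[-0.45, -0.91, 0.5], [0, 0, 0], 1],
    [[-0.5, 0, 0], [0, 0, 0], 1],
    [[0, 0, 0], [0, 0, 0], 1],
    [[0, 0, 0], [0, 0, 0], 1]
  ]
}}

```text
clock: 23.38
position: [0.3712, -0.2418, 0.1803]
ee_rot: [0.707, 0.708, -0.0, 0.0]
ft_force: [-0.9, 0.5, 0.4]
grip_width: 1.002
```

```bash
python3 - <<'E'
from h import *
o=get_obs();print(o['clock'],o['position'].round(4),o['joint_pos'].round(2))
im,i=snap('wrist','w9.png')
print([np.round(proj(i,(.361,-.282,z)),0) for z in(0,.058)])
E
```

```text
23.375 [ 0.3712 -0.2418  0.1803] [-0.27 -0.09  0.72  2.02  0.06  1.19  0.43]
[array([246., 213.]), array([244., 234.])]
```

View pics/w9.png

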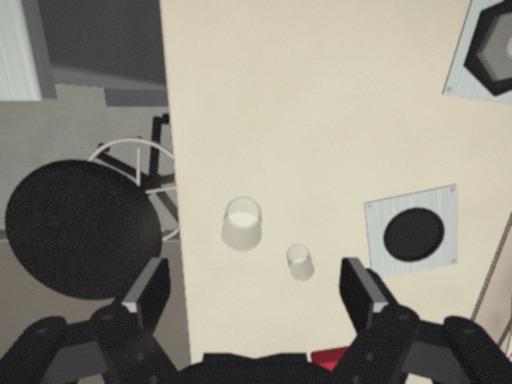

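The beaker spans columns 222–262 and rows 196–251; the smaller look-alike is at (300,262). The small plate is at (413,234). The hex foot is visible inside its rim at the upper right.

```bash
python3 - <<'E'
from h import *
i=info('wrist')
print('top',ray(i,242,231,.058).round(4),'base',ray(i,243,213,0).round(4))
g=cv2.imread('pics/w9.png',0); n,l,s,c=cv2.connectedComponentsWithStats((g<60).astype(np.uint8)); k=l[234,413]
ct=cv2.findContours((l==k).astype(np.uint8),0,1)[0][0]
W=np.array([ray(i,*q[0],.006)[:2] for q in ct]).astype(np.float32)*1000; print(s[k],cv2.minEnclosingCircle(W))
print('corners centre',ray(i,411.5,230,.003))
e=cv2.Canny(g,30,70)[185:260,212:272]
for r in range(0,75,5): print(185+r,(np.where(e[r])[0]+212).tolist())
E
```

```text
top [ 0.3588 -0.279   0.058 ] base [ 0.3576 -0.2824  0.    ]
[ 384  209   59   52 2372] ((558.1402587890625, -307.58831787109375), 34.28766632080078)
corners centre [ 0.55654401 -0.30241992  0.003     ]
185 []
190 []
195 [245]
200 [230, 231, 232, 235, 236, 237, 249, 250, 251, 254, 255]
205 [227, 230, 255, 256, 259]
210 [225, 228, 258, 261]
215 [224, 228, 229, 252, 253, 258, 261]
220 [223, 229, 230, 256, 257, 261]
225 [222, 233, 234, 235, 236, 249, 250, 251, 252, 253, 260]
230 [221, 261]
235 [221, 262]
240 [221, 260]
245 [225, 226, 256, 257]
250 [233, 234, 235, 248, 249, 250]
255 []
```

Request:
{"name": "move_arm", "arguments": {
  "moves": [
    [[-0.8, -0.3, 0], [0, 0, 0], 1],
    [[-0.77, -0.23, 0.5], [0, 0, 0], 1],
    [[0, 0, 1], [0, 0, 0], 1],
    [[0, 0, 1], [0, 0, 0], 1],
    [[0, 0, 1], [0, 0, 0], 1]
  ]
}}

```text
clock: 24.05
position: [0.3579, -0.2809, 0.0919]
ee_rot: [0.706, 0.708, 0.0, 0.0]
ft_force: [-0.4, -0.1, 0.3]
grip_width: 0.994
```

Request:
{"name": "move_arm", "arguments": {
  "moves": [
    [[0, 0, 1], [0, 0, 0], 1],
    [[0, 0, 1], [0, 0, 0], 1],
    [[0, 0, 0.6], [0, 0, 0], 1],
    [[0, 0, 0], [0, 0, 0], 1],
    [[0, 0, 0], [0, 0, 0], 0]
  ],
  "squeeze": 22
}}

```text
clock: 24.68
position: [0.3578, -0.2816, 0.0282]
ee_rot: [0.707, 0.708, 0.0, 0.0]
ft_force: [0.4, 0.0, 0.7]
grip_width: 0.813
```

Request:
{"name": "move_arm", "arguments": {
  "moves": [
    [[0, 0, 0], [0, 0, 0], 0],
    [[0, 0, 0], [0, 0, 0], 0],
    [[0, 0, 0], [0, 0, 0], 0],
    [[0, 0, 0], [0, 0, 0], 0]
  ]
}}

```text
clock: 25.18
position: [0.3578, -0.2816, 0.0283]
ee_rot: [0.707, 0.707, 0.001, 0.001]
ft_force: [-1.0, 1.0, 5.6]
grip_width: 0.519
```

Request:
{"name": "move_arm", "arguments": {
  "moves": [
    [[0, 0, 0], [0, 0, 0], 0],
    [[0, 0, -0.4], [0, 0, 0], 0],
    [[0, 0, -0.8], [0, 0, 0], 0],
    [[0, 0, -1], [0, 0, 0], 0],
    [[-0.11, 0.6, -0.4], [0, 0, 0], 0]
  ]
}}

```text
clock: 25.8
position: [0.3724, -0.2844, 0.0944]
ee_rot: [0.707, 0.707, 0.001, 0.001]
ft_force: [0.5, 0.2, -0.2]
grip_width: 0.516
```

Request:
{"name": "move_arm", "arguments": {
  "moves": [
    [[-0.11, 0.95, 0], [0, 0, 0], 0],
    [[-0.11, 0.95, 0], [0, 0, 0], 0],
    [[-0.11, 0.95, 0], [0, 0, 0], 0],
    [[-0.11, 0.95, 0], [0, 0, 0], 0],
    [[-0.11, 0.95, 0], [0, 0, 0], 0]
  ]
}}

```text
clock: 26.42
position: [0.4918, -0.2977, 0.0933]
ee_rot: [0.707, 0.707, 0.0, 0.0]
ft_force: [0.6, 0.8, -0.7]
grip_width: 0.514
```

Request:
{"name": "move_arm", "arguments": {
  "moves": [
    [[-0.11, 0.95, 0], [0, 0, 0], 0],
    [[-0.11, 0.95, 0], [0, 0, 0], 0],
    [[-0.14, 0.76, 0], [0, 0, 0], 0],
    [[0, 0, 0], [0, 0, 0], 0],
    [[0, 0, 0], [0, 0, 0], 0]
  ]
}}

```text
clock: 27.05
position: [0.5566, -0.3068, 0.0928]
ee_rot: [0.707, 0.707, -0.0, -0.0]
ft_force: [0.2, 0.5, -0.7]
grip_width: 0.52
```

```bash
python3 - <<'E'
from h import *
o=get_obs();p=o['position'];print(o['clock'],p.round(4),o['grip_width'],o['ft_force'].round(2))
im,i=snap('wrist','w10.png'); 
print('plate',np.round(proj(i,(.558,-.307,.005))),'beaker base c',np.round(proj(i,(p[0],p[1],p[2]-.028))))
E
```

```text
27.05 [ 0.5566 -0.3068  0.0928] 0.5198701104159695 [ 0.25  0.53 -0.68]
plate [256. 207.] beaker base c [255. 239.]
```

View pics/w10.png

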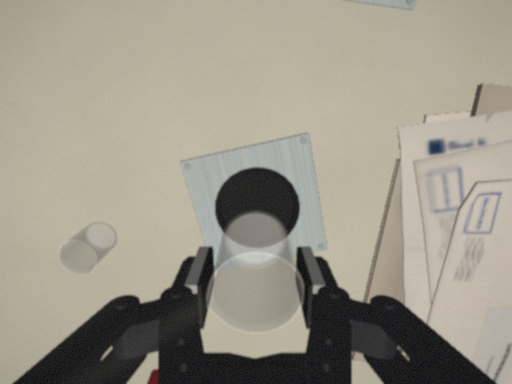

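The rim is centred near (257,208), as predicted at (256,207), and the beaker hangs upright with its base near (257,243). I'll lower it with a 1 mm correction.

Request:
{"name": "move_arm", "arguments": {
  "moves": [
    [[0.05, 0.05, 0.8], [0, 0, 0], 0],
    [[0, 0, 0.8], [0, 0, 0], 0],
    [[0, 0, 0.5], [0, 0, 0], 0],
    [[0, 0, 0.34], [0, 0, 0], 0],
    [[0, 0, 0], [0, 0, 0], 0]
  ]
}}

```text
clock: 27.72
position: [0.5585, -0.3059, 0.0313]
ee_rot: [0.707, 0.707, -0.0, 0.0]
ft_force: [0.0, -0.2, -0.7]
grip_width: 0.522
```

Request:
{"name": "move_arm", "arguments": {
  "moves": [
    [[0, 0, 0.03], [0, 0, 0], 0],
    [[0, 0, 0], [0, 0, 0], 0]
  ]
}}

```text
clock: 27.98
position: [0.5588, -0.3054, 0.0308]
ee_rot: [0.707, 0.707, 0.0, 0.0]
ft_force: [0.6, -0.2, -0.5]
grip_width: 0.521
```

Request:
{"name": "move_arm", "arguments": {
  "moves": [
    [[0, 0, 0.03], [0, 0, 0], 0],
    [[0, 0, 0], [0, 0, 0], 0]
  ]
}}

```text
clock: 28.22
position: [0.5589, -0.3057, 0.0307]
ee_rot: [0.707, 0.707, 0.0, 0.0]
ft_force: [-2.0, 1.3, 6.6]
grip_width: 0.517
```

Request:
{"name": "move_arm", "arguments": {
  "moves": [
    [[0, 0, 0], [0, 0, 0], 1],
    [[0, 0, 0], [0, 0, 0], 1],
    [[0, 0, 0], [0, 0, 0], 1],
    [[0, 0, 0], [0, 0, 0], 1],
    [[0, 0, -0.6], [0, 0, 0], 1]
  ]
}}

```text
clock: 28.85
position: [0.558, -0.305, 0.0445]
ee_rot: [0.707, 0.707, -0.0, -0.001]
ft_force: [-0.2, 0.1, 0.1]
grip_width: 1.0
```

Request:
{"name": "move_arm", "arguments": {
  "moves": [
    [[0, 0, -1], [0, 0, 0], 1],
    [[0, 0, -1], [0, 0, 0], 1],
    [[0, 0, -1], [0, 0, 0], 1],
    [[0, 0, -1], [0, 0, 0], 1],
    [[0, 0, -1], [0, 0, 0], 1]
  ]
}}

```text
clock: 29.48
position: [0.5587, -0.3056, 0.172]
ee_rot: [0.707, 0.707, 0.0, 0.0]
ft_force: [-0.2, -0.1, -0.5]
grip_width: 1.0
```

Request:
{"name": "move_arm", "arguments": {
  "moves": [
    [[0, -0.5, -1], [0, 0, 0], 1],
    [[0, -1, -1], [0, 0, 0], 1],
    [[0, -1, -1], [0, 0, 0], 1],
    [[0, -1, 0], [0, 0, 0], 1],
    [[0, 0, 0], [0, 0, 0], 1]
  ]
}}

```text
clock: 30.1
position: [0.4699, -0.3063, 0.2465]
ee_rot: [0.708, 0.707, 0.001, 0.001]
ft_force: [0.6, 0.3, 0.9]
grip_width: 0.998
```

```bash
python3 - <<'E'
from h import *
o=get_obs();print(o['clock'],o['position'].round(4),o['grip_width'],o['ft_force'].round(2))
a,_=snap('wrist','w11.png'); b,i=snap('scene','s11.png')
s=b[90:350,170:370]
cv2.imwrite('pics/fin.png',np.hstack([cv2.resize(s,(450,585),interpolation=cv2.INTER_CUBIC),cv2.resize(a[150:384,120:260],(350,585),interpolation=cv2.INTER_CUBIC)])[:,:,::-1])
wi=info('wrist'); print(np.round(proj(wi,(.558,-.307,.005))),np.round(proj(wi,(.62,-.106,.005))))
E
```

```text
30.1 [ 0.4699 -0.3063  0.2465] 0.9979983323926118 [0.61 0.29 0.95]
[320. 169.] [389.  -9.]
```

```bash
python3 - <<'E'
from h import *
a=cv2.imread('pics/w11.png'); b=cv2.imread('pics/s11.png'); t,_=snap('top','t11.png'); t=cv2.imread('pics/t11.png')
r=lambda x,w,h:cv2.resize(x,(w,h),interpolation=cv2.INTER_CUBIC)
L=r(b[85:345,170:370],450,585)
Rt=np.vstack([r(a[110:230,250:390],350,295),r(t[150:250,120:390],350,290)])
cv2.imwrite('pics/fin.png',np.hstack([L,Rt]))
E
```

```text
(no output)
```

View pics/fin.png

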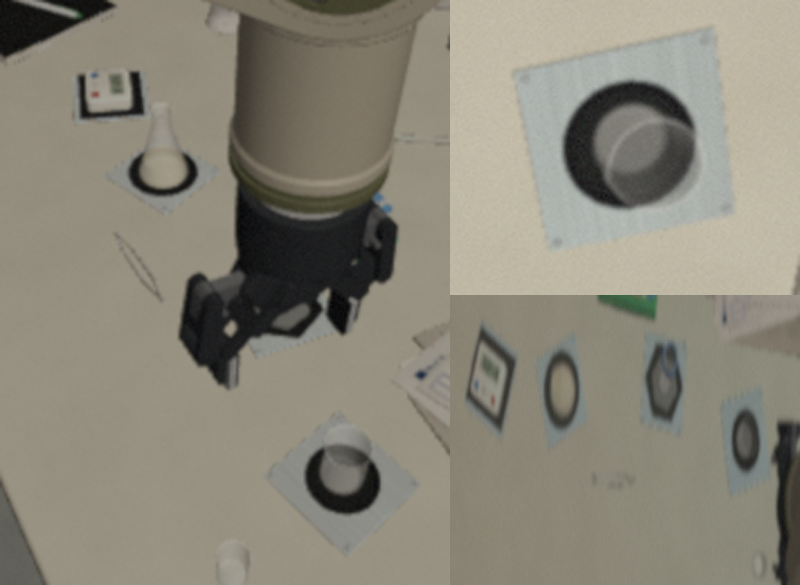

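All four pieces stand inside their rims, and the forceps have not moved. The beaker base is at (630,138) inside the small rim, centred at (628,145). The gripper is clear, so I'm handing in.

```bash
python3 -c "
from h import *
print(hand_in())"
```

```text
the job is handed in; nothing more can be done
None
```

All four pieces are put away and the job is handed in at about 30 s of the 104 s allowed. The hand-in gives no verdict, so the result rests on my own checks. The flask is in the large circle, the timer in the rectangle with its display up, the cylinder in the hexagon, and the larger beaker in the small circle.

- **Final pictures:** every piece stood upright inside its rim, with dark floor showing around it. The gripper was open and well clear.
- **Height when set down:** each piece was let go with the tool close to 3 mm above its grasp height. A contact force of 3–7 N came at that height for the flask, cylinder and beaker, which fits the floor and not the rim. The timer gave no contact reading, so its seating rests on the tool height and the pictures.
- **Bystanders:** I never touched the bottle or the forceps. The forceps show in their original place in the last picture; the bottle does not appear in it, and I last saw it standing just after the timer was placed.
- **Small disagreements:** the plate positions from different views differed by 1 to 4 mm. The beaker appears roughly 2 to 3 mm off centre, against the 15 mm allowed.

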